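Weigh the plaster offcuts

TASK

Weigh the plaster offcuts left from trimming a cast: set the empty yellow box upright in the middle of the scale's steel plate, press the blue tare key right down and let go while the box is still empty (never press it with an offcut in the box), then clear every plaster offcut off the table into the box where it stands. When all are in, close the box with the lid that matches it, seated all round, then press the red hold key right down and let go to keep the reading; leave the closed box on the scale, and do not disturb the other lid or the clear cup.

Things in the scene. Friction and masses are not known exactly. Their poses are not given: they have to be found in the camera images.
- scale: white bench scale, 240 (x) x 150 (y) mm, fixed, 30 mm high with a raised steel plate; origin at the centre of its underside, x towards its back: the front panel (display, tare and hold keys) is on its -x side
- plate (a point): centre of the top face of the scale's square steel weighing plate (130 x 130 mm, rigid), 42 mm above the table; same axes as the scale
- tare_top (a point): centre of the top of the round blue tare key (22 mm across) on the scale's front panel, 142 mm in front of the plate centre and 50 mm to its right (-y); it goes straight down and springs back
- tare (a joint): travel of the tare key in m: 0 is up, 0.006 is fully down, which takes 5 N
- hold_top (a point): centre of the top of the round red hold key (22 mm across) on the front panel, 142 mm in front of the plate centre and 50 mm to its left (+y); same action as the tare key
- hold (a joint): travel of the hold key in m: 0 is up, 0.006 is fully down, which takes 5 N
- debris_box: open yellow plastic box, 126 (x) x 62 (y) x 80 mm high, walls 3 mm, about 0.12 kg; origin at the centre of its underside, z up; it can be gripped from above across its 62 mm width (y). Inside 120 x 56 mm
- box_lid: the yellow lid that fits the yellow box: plate 132 (x) x 68 (y) x 5 mm, below it a 114 x 50 mm lip 6 mm deep that drops inside the box walls with 3 mm play all round; on top a black bar handle 44 mm long along x, 14 mm wide (y), 26 mm high. Origin at the centre of the lip's underside, z up: plate from z = 6 to 11 mm, handle up to 37 mm. Seated, its x is parallel to the box's x (either way round) and its origin is 74 mm above the box's origin. About 50 g
- spare_lid: white lid with a grey handle that belongs to another box, 78 x 66 mm, 37 mm high: leave it alone; origin at the centre of its underside
- clear_cup: empty clear plastic cup, 59 mm across, 66 mm high, bystander; origin at the centre of its foot
- chip_0: a rough off-white plaster offcut from trimming a cast, a rigid lump about 38 mm long, 22 mm wide and 22 mm high, 20 g; origin at the centre of its underside as it starts, its x along the length, y across the flat 22 mm sides (pinch there, below 16 mm height), z up. Only four to six of the offcuts chip_0 to chip_5 are present (absent ones read None)
- chip_1: a rough off-white plaster offcut from trimming a cast, a rigid lump about 38 mm long, 22 mm wide and 22 mm high, 20 g; origin at the centre of its underside as it starts, its x along the length, y across the flat 22 mm sides (pinch there, below 16 mm height), z up. Only four to six of the offcuts chip_0 to chip_5 are present (absent ones read None)
- chip_2: a rough off-white plaster offcut from trimming a cast, a rigid lump about 38 mm long, 22 mm wide and 22 mm high, 20 g; origin at the centre of its underside as it starts, its x along the length, y across the flat 22 mm sides (pinch there, below 16 mm height), z up. Only four to six of the offcuts chip_0 to chip_5 are present (absent ones read None)
- chip_3: a rough off-white plaster offcut from trimming a cast, a rigid lump about 38 mm long, 22 mm wide and 22 mm high, 20 g; origin at the centre of its underside as it starts, its x along the length, y across the flat 22 mm sides (pinch there, below 16 mm height), z up. Only four to six of the offcuts chip_0 to chip_5 are present (absent ones read None)
- chip_4: a rough off-white plaster offcut from trimming a cast, a rigid lump about 38 mm long, 22 mm wide and 22 mm high, 20 g; origin at the centre of its underside as it starts, its x along the length, y across the flat 22 mm sides (pinch there, below 16 mm height), z up. Only four to six of the offcuts chip_0 to chip_5 are present (absent ones read None)
- chip_5: a rough off-white plaster offcut from trimming a cast, a rigid lump about 38 mm long, 22 mm wide and 22 mm high, 20 g; origin at the centre of its underside as it starts, its x along the length, y across the flat 22 mm sides (pinch there, below 16 mm height), z up. Only four to six of the offcuts chip_0 to chip_5 are present (absent ones read None)
There are look-alikes about, which are no part of the job. Leave any green look-alike of the chip_5 alone.

How it is judged:
By the outcome, as a careful person would: the job done as asked, in the order asked, and still so for the second after the job is handed in, with the robot touching nothing.
Of chip_0, chip_1, chip_2, chip_3, chip_4, chip_5 only 4 to 6 are there at a start; the rules pass over those that are not, and their reading is None.
At some moment in a run one of chip_0, chip_1, chip_2, chip_3, chip_4, chip_5, box_lid may be knocked a few centimetres aside while the robot is not near it.
Once in a run the grip may slacken for a moment while it holds something.
It also fails if it takes over 210 s, if anything falls off the work surface, if the arm or the gripper's body presses on something with over 40 N, if the wrist force passes 120 N, or if a joint passes its speed limit or range.

ROBOT

A 6-joint arm with a two-finger parallel gripper is mounted at the origin on a cart in front of the work surface, level with it; the furniture and walls round the work are solid. World frame = base frame: x ahead of the robot, y to its left, z up, the work surface at z = 0. Lengths are in mm, angles in rad, forces in N, time in s.
With the tool pointing down it reaches from about 300 to 775 mm from the base axis. Payload 14.6 kg.
Tool frame: the origin (TCP) lies between the finger pads; the fingertips stand 25 mm ahead of it and the grasp point (between the pads) lies 6 mm ahead of it; z points along the fingers, y is the line along which they close (so a half turn about z gives the same grasp; the last joint's range is limited). The gripper opens to 94 mm and grips with 3 to 60 N. Pads are 16 mm wide; open, the fingers measure 119 mm over their backs; the gripper's body (75 mm by 177 mm) begins 78 mm behind the grasp point.
Start: joints at [-1.312, 0.3, 1.521, -0, 1.321, -0.067], TCP at [176.03, -521.06, 230.446] pointing down, gripper open.
Joint ranges: [-3.03, 3.03], [-0.79, 2.21], [0.23, 2.52], [-1.04, 4.18], [0, 3.07], [-2.55, 2.55]. Speed limits (rad/s): [2.22, 2.22, 2.57, 3.14, 3.14, 3.14].

INTERFACE

Orientations are given as [roll, pitch, yaw] about the fixed x, y, z axes, in that order (R = Rz(yaw) Ry(pitch) Rx(roll)).
In Python, from cell import manip gives the robot as it stands. The module is installed in compiled form; this text tells all that it offers.
- The arm moves only by the tool step_arm, never from a script. Its argument "series" is one flat list of numbers, 5 for each row, row after row: the shift along the world's x, y, z in mm, then the turn about the world's z in rad, then the closure, from 0 (fully open) to 1 (shut). In form: [dx, dy, dz, spin, jaw, dx, dy, dz, spin, jaw, ...]. A call has 1 to 20 rows; each row shifts and turns the commanded pose from where the row before left it; what a row does not reach is not made up. A row lasts 1/8 s, in which the tool goes at most 62.5 mm and 10.7 degrees, less where a joint would pass 70% of its speed; a pose out of reach is approached as far as the arm can. A call is refused whole if a number of a shift passes 62.5 or a number of a turn 0.188, either way. A call with a gripper value outside its range is refused whole. The fingers move at their own pace and stop on an object; "squeeze" is the grip in N (left out, the last holds). Time passes only in rows, so rows that do not move let the fingers close. It gives the time, the measured TCP pose, the force, the opening and the grip force at its end, in the units of the state.
- manip.read_state(): the state, without advancing time (a new reading comes with each control period).
- manip.camera(name): name is "scene" or "top"; returns (picture, depth): 420x560x3 uint8, blue, green, red; 420x560 float32, mm along the optical axis (not along the pixel's ray), 0 where there is no reading.
- manip.camera_info(name): a dict with "fovy" (degrees; the focal length in pixels is half the picture's height over the tangent of half this angle, whatever the lens; pixels are square), "cx", "cy" (the principal point, pixels), "eye" and "orientation" of the camera in the world. Camera axes: x right, y down, z forward; pixel columns grow to the right and rows downward; lengths in mm; the calibration is good to about 2 mm. A picture is of the moment at which its call begins. camera_info takes no time and is no camera call.
- manip.sign_off(): hands the job in; it is judged then, once.
The state is a dict: "clock": time; "joints": joint angles; "qd": joint speeds; "effort": joint torques, N m; "eef_pos": TCP position; "eef_rot": TCP orientation; "wrist_force": force on the tool from outside, world axes, zero at the start; "moment": the same for the moment, N m; "finger_gap": finger opening in mm; "finger_force": force on a finger pad.
Only numpy, scipy, OpenCV 4.12 (cv2) and the standard library are available. Lean on these libraries where they do the work, as an engineer would, in place of code of your own. Each camera call takes 0.05 s, during which the arm holds its last target. There are 200 camera calls.

## Working session

There is one attempt and no reset: what is moved stays moved. The work goes in short steps, Python scripts to look and compute and a tool call to move; the robot and the scene stay as the last step left them, time stands still between calls to the robot, and variables do not carry over. Pictures are saved under pics/ and viewed, at most 14 in all, crops included, and the job is handed in when it is done.

Besides the shell and the picture viewer there is one more tool, called after "Request:" by a JSON object that holds its "op" and its "data", one argument or row to a line. step_arm: Moves the arm, as the interface text tells. Its arguments: {"type":"object","properties":{"series":{"type":"array"},"squeeze":{"type":"number"}},"required":["series"]}

```bash
mkdir -p pics
cat > h.py <<'E'
import numpy as np, cv2
from cell import manip
from scipy.spatial.transform import Rotation as R
def rot(i):
    o=np.array(i["orientation"],float)
    return o if o.shape==(3,3) else R.from_euler('xyz',o).as_matrix()
def grab(n):
    p,d=manip.camera(n); return p,d,manip.camera_info(n)
def K(i): return 210/np.tan(np.radians(i["fovy"])/2)
def world(d,i):
    f=K(i); v,u=np.mgrid[0:420,0:560]
    P=np.dstack([(u-i["cx"])/f*d,(v-i["cy"])/f*d,d])
    return P@rot(i).T+np.array(i["eye"])
def ray(u,v,z,i):
    f=K(i); r=rot(i)@np.array([(u-i["cx"])/f,(v-i["cy"])/f,1]); e=np.array(i["eye"])
    return e+r*(z-e[2])/r[2]
E
python3 - <<'E'
from h import *
for n in("scene","top"):
    p,d,i=grab(n); print(i); cv2.imwrite(f"pics/{n}0.png",p); np.save(n+"0.npy",d)
    W=world(d,i); print(W[d>0].min(0),W[d>0].max(0))
print(manip.read_state())
E
```

```text
{'fovy': 46.82961592868809, 'cx': 283.4910623644378, 'cy': 212.17663948578658, 'eye': array([-114.6812054 ,  502.95365652,  707.28775098]), 'orientation': array([-2.2236316 , -0.0101137 , -2.24208233])}
[  -75.99449719 -2538.37273592  -914.88431044] [1429.36994687  650.77363925  585.05889878]
{'fovy': 49.056414783365256, 'cx': 273.4112822346728, 'cy': 207.21509497373228, 'eye': array([ 336.68704841,  -45.52512387, 1187.56785754]), 'orientation': array([-2.96561892, -0.01185946, -1.57017009])}
[ -211.64830007 -1423.36579531  -924.07559401] [1092.85515624 1210.56769703  695.79633587]
{'clock': 0.1, 'joints': array([-1.31159352e+00,  3.00412131e-01,  1.52150241e+00,  4.25038435e-05,
        1.32072824e+00, -6.65968546e-02]), 'qd': array([-8.64171839e-04, -2.33428891e-03, -1.63682440e-03,  6.27586097e-04,
       -7.44625933e-05, -1.56379187e-04]), 'effort': array([ 6.73716640e-04, -5.32644188e+01, -3.53284085e+01,  7.09062209e-02,
        2.34991946e-02, -8.36227855e-05]), 'eef_pos': array([ 175.99111315, -520.86111124,  229.95195004]), 'eef_rot': array([-3.14054760e+00, -1.10962719e-04,  3.25789060e-01]), 'wrist_force': array([-0.9118165 , -0.34039881, -0.19823674]), 'moment': array([-0.02093197, -0.01195578, -0.02515848]), 'finger_force': 0.0, 'finger_gap': 93.85615498096749}
```

View pics/top0.png

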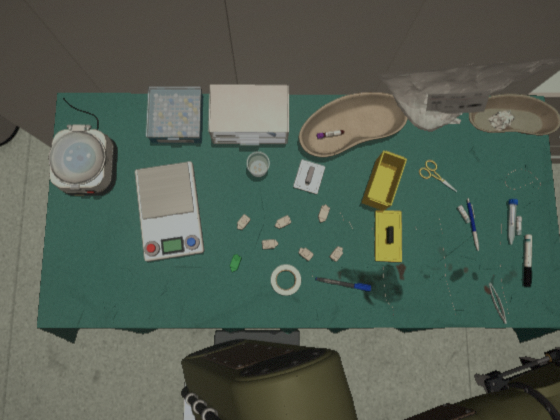

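View pics/scene0.png

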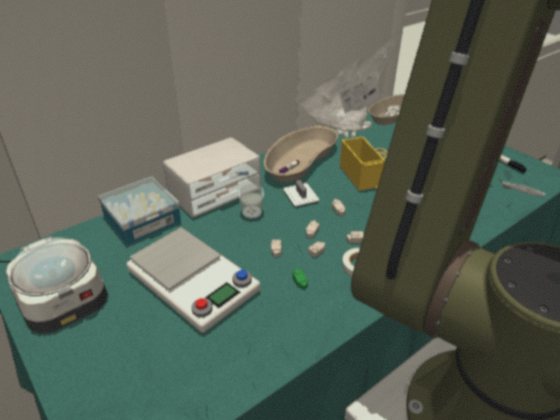

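Top view: six chips at about (243,222), (283,222), (324,213), (270,244), (306,254) and (337,254). The green decoy is at (236,263), the box at (385,180), the lid at (389,236), the scale plate at (166,190), tare at (192,242), hold at (151,247), the cup at (258,164) and the spare lid at (310,176).

```bash
cat >> h.py <<'E'
def rect(pts):
    (c,s,a)=cv2.minAreaRect(np.float32(pts)); 
    if s[0]<s[1]: s=s[::-1]; a+=90
    return np.round(c,1),np.round(s,1),round(((a+90)%180)-90,1)
def blobs(mask,amin):
    n,l,st,c=cv2.connectedComponentsWithStats(mask.astype(np.uint8)); 
    return [(l==k,c[k],st[k,4]) for k in range(1,n) if st[k,4]>=amin]
def rayrect(m,z,i):   # rect of mask outline cast on plane z
    v,u=np.nonzero(m); return rect([ray(a,b,z,i)[:2] for a,b in zip(u,v)])
def chips(p,W,i,box=(250,620,-330,150)):
    hsv=cv2.cvtColor(p,cv2.COLOR_BGR2HSV).astype(int); X=W
    roi=(X[...,0]>box[0])&(X[...,0]<box[1])&(X[...,1]>box[2])&(X[...,1]<box[3])
    m=roi&(hsv[...,2]>135)&((hsv[...,0]<25)|(hsv[...,0]>165))&(hsv[...,1]<110)
    return [(rayrect(b,16,i),c,n,np.percentile(W[b][:,2],90)) for b,c,n in blobs(m,25) if n<260]
def yellow(p): 
    return cv2.inRange(cv2.cvtColor(p,cv2.COLOR_BGR2HSV),(20,120,70),(35,255,255))>0
E
python3 - <<'E'
from h import *
p,d,i=grab("top"); W=world(d,i); hsv=cv2.cvtColor(p,cv2.COLOR_BGR2HSV)
print("table z",np.median(W[280:300,180:220,2]))
print("chips"); [print(*c) for c in chips(p,W,i)]
for b,c,n in blobs(yellow(p),300):
    P=W[b]; zt=np.percentile(P[:,2],95); print("yel",c,n,zt, rect(P[P[:,2]>zt-6][:,:2]), rayrect(b,zt,i))
for nm,lo,hi in(("blue",(100,120,60),(125,255,255)),("red",(172,130,80),(180,255,255))):
    for b,c,n in blobs(cv2.inRange(hsv,lo,hi)>0,40):
        print(nm,c,n,np.median(W[b],0), ray(*c,36,i))
m=(abs(W[...,2]-42)<5); m[:,:130]=0;m[:,210:]=0;m[:155]=0;m[225:]=0
for b,c,n in blobs(m,500): print("plate",c,n,np.median(W[b],0),rect(W[b][:,:2]),rayrect(b,42,i))
E
```

```text
table z 2.638306150790754
chips
(array([577. , 143.9]), array([90.9,  2.4]), 9.0) [195.08571429 195.        ] 35 31.342842124006577
(array([ 530. , -188.2]), array([43.2, 19.5]), -19.1) [323.39814815 212.87037037] 108 20.546217378189407
(array([506.3,  21.4]), array([36.4, 18.4]), -44.2) [242.69473684 221.70526316] 95 23.394479311369103
(array([507. , -82.5]), array([39.3, 18.5]), -63.1) [282.69902913 221.62135922] 103 20.979572406767694
(array([451. , -50.6]), array([35.7, 17.9]), -89.9) [269.20833333 243.53125   ] 96 20.660025625772278
(array([ 426.7, -220.8]), array([34.2, 18.8]), -39.6) [336.55913978 253.41935484] 93 22.820131865574332
(array([ 427.3, -140.6]), array([33.4, 18.9]), 53.1) [305.72527473 253.32967033] 91 22.76460633898205
yel [385.66054398 205.06570117] 2831 78.44009073823986 (array([ 483.6, -233.7]), array([467.3,  98.1]), -40.2) (array([ 541.5, -326.8]), array([274.5, 101.8]), -5.1)
blue [513.06521739 201.17391304] 46 [ 562.46939177 -682.38502933   19.04678184] [ 558.88554555 -673.51259379   36.        ]
blue [471.34408602 216.86021505] 93 [ 519.99463441 -575.23271079    8.30471776] [ 517.915535   -562.93052818   36.        ]
blue [190.70833333 241.5       ] 48 [452.08619489 144.52039934  52.26967272] [453.74074035 147.92374634  36.        ]
blue [362.22222222 286.40740741] 108 [ 344.37329059 -283.62617021   11.6039833 ] [ 343.25224515 -278.72127975   36.        ]
plate [164.89146049 190.37110934] 2506 [583.33784193 216.42455171  41.82841334] (array([584.6, 217. ]), array([131.2, 130.8]), -81.0) (array([584. , 216.5]), array([130., 130.]), 9.1)
```

Run:
```python
from h import *
p,d,i=grab("top"); W=world(d,i)
y=yellow(p)
roi=np.zeros_like(y); roi[140:275,355:420]=1
rim=roi&(W[...,2]>68)&(W[...,2]<95)
P=W[rim]; print("rim",rim.sum(),np.median(P[:,2]),rect(P[:,:2]),rayrect(rim,80,i))
lid=roi&y; lid[:209]=0
b=max(blobs(lid,200),key=lambda t:t[2])[0]; P=W[b]; print("lid",np.median(P[:,2]),rect(P[abs(P[:,2]-11)<6][:,:2]),rayrect(b,11,i))
h=roi&(W[...,2]>25)&(W[...,2]<50); h[:215]=0
for b,c,n in blobs(h,15): print("handle",c,n,np.median(W[b],0),rect(W[b][:,:2]))
blk=roi&(cv2.cvtColor(p,cv2.COLOR_BGR2GRAY)<45); blk[:215]=0
for b,c,n in blobs(blk,30): print("blk",c,n,rayrect(b,37,i))
big=cv2.resize(p[140:300,130:430],None,fx=2.6,fy=2.6,interpolation=cv2.INTER_CUBIC); cv2.imwrite("pics/crop1.png",big)
```

```text
rim 338 77.99904571709374 (array([ 608.7, -340.3]), array([134. ,  62.5]), -20.2) (array([ 607.5, -338.8]), array([133. ,  62.8]), -20.4)
lid 11.235278113838149 (array([ 474.7, -354.9]), array([135. ,  68.6]), -2.2) (array([ 474.5, -354.9]), array([134.4,  67.5]), -2.2)
handle [390.20535714 234.61607143] 112 [ 471.56642624 -354.03258128   35.70515809] (array([ 472.7, -354.8]), array([43.9, 14.4]), -2.3)
blk [389.45652174 234.5       ] 92 (array([ 472.2, -351.7]), array([38.5, 12.7]), -2.4)
```

View pics/crop1.png

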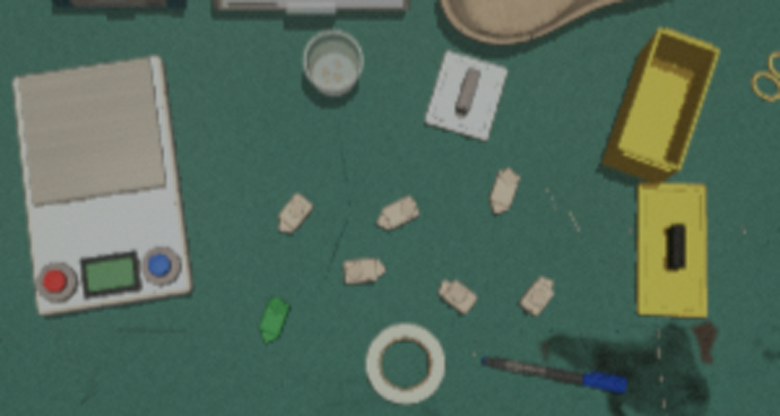

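The crop shows an upright open box, the lid with its handle on top, a separate white spare lid, six pale chips and one green chip. All measured sizes match the given ones. I'll fetch the box first.

Request:
{"op": "step_arm", "data": {
  "series": [36, 15, 0, -0.056, 0, 36, 15, 0, -0.056, 0, 36, 15, 0, -0.056, 0, 36, 15, 0, -0.056, 0, 36, 15, 0, -0.056, 0, 36, 15, 0, -0.056, 0, 36, 15, 0, -0.056, 0, 36, 15, 0, -0.056, 0, 36, 15, 0, -0.056, 0, 36, 15, 0, -0.056, 0, 36, 15, 0, -0.056, 0, 36, 16, 0, -0.06, 0, 0, 0, -30, 0, 0, 0, 0, 0, 0, 0],
  "squeeze": 25
}}

```text
clock: 1.95
eef_pos: [607.4, -339.4, 197.7]
eef_rot: [-3.141, 0.005, -0.35]
wrist_force: [-0.0, 1.0, -0.0]
finger_gap: 94.1
finger_force: 0.0
```

Request:
{"op": "step_arm", "data": {
  "series": [0, 0, -40, 0, 0, 0, 0, -40, 0, 0, 0, 0, -35, 0, 0, 0, 0, -17, 0, 0, 0, 0, 0, 0, 0, 0, 0, 0, 0, 1, 0, 0, 0, 0, 1, 0, 0, 0, 0, 1, 0, 0, 0, 0, 1, 0, 0, 0, 0, 1, 0, 0, 0, 0, 1],
  "squeeze": 25
}}

```text
clock: 3.32
eef_pos: [608.2, -340.1, 68.9]
eef_rot: [3.141, -0.001, -0.35]
wrist_force: [-1.2, 1.7, 5.4]
finger_gap: 61.8
finger_force: 25.0
```

Request:
{"op": "step_arm", "data": {
  "series": [0, 0, 20, 0, 1, 0, 0, 45, 0, 1, 0, 0, 45, 0, 1, -1.5, 35, 0, 0.032, 1, -1.5, 35, 0, 0.032, 1, -1.5, 35, 0, 0.032, 1, -1.5, 35, 0, 0.032, 1, -1.5, 35, 0, 0.032, 1, -1.5, 35, 0, 0.032, 1, -1.5, 35, 0, 0.032, 1, -1.5, 35, 0, 0.032, 1, -1.5, 35, 0, 0.032, 1, -1.5, 35, 0, 0.032, 1, -1.5, 35, 0, 0.032, 1, -1.5, 35, 0, 0.032, 1, -1.5, 35, 0, 0.032, 1, -1.5, 35, 0, 0.032, 1, -1.5, 35, 0, 0.032, 1, -1.5, 32, 0, 0.032, 1]
}}

```text
clock: 5.7
eef_pos: [583.9, 218.2, 179.5]
eef_rot: [-3.141, -0.001, 0.163]
wrist_force: [0.1, 0.3, -1.7]
finger_gap: 61.8
finger_force: 25.0
```

Request:
{"op": "step_arm", "data": {
  "series": [0, 0, 0, 0, 1, 0, 0, 0, 0, 1]
}}

```text
clock: 5.95
eef_pos: [584.1, 216.5, 179.0]
eef_rot: [3.141, -0.0, 0.161]
wrist_force: [0.5, -0.1, -1.7]
finger_gap: 62.0
finger_force: 25.0
```

Run:
```python
from h import *
p,d,i=grab("top"); W=world(d,i); cv2.imwrite("pics/t2.png",p)
y=yellow(p); y[:,350:]=0
for b,c,n in blobs(y,50): print(c,n,np.median(W[b],0))
p,d,i=grab("scene"); cv2.imwrite("pics/s2.png",p)
```

```text
[167.09090909 194.16287879] 264 [548.64184025 181.66403714 153.80303732]
```

View pics/s2.png

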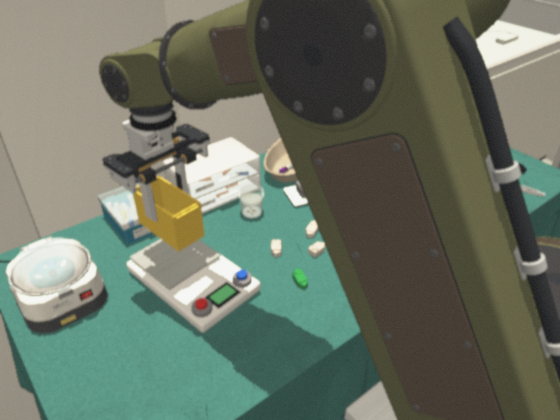

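The box hangs level above the plate, at about (170,215) in the scene view. I'll lower it 67 mm, with the last part slow.

Request:
{"op": "step_arm", "data": {
  "series": [0, 0, -30, 0, 1, 0, 0, -22, 0, 1, 0, 0, -7, 0, 1, 0, 0, -4, 0, 1, 0, 0, -3, 0, 1, 0, 0, -2, 0, 1, 0, 0, 0, 0, 1]
}}

```text
clock: 6.92
eef_pos: [584.2, 217.0, 110.9]
eef_rot: [-3.142, -0.001, 0.162]
wrist_force: [-0.8, -0.4, 0.8]
finger_gap: 61.7
finger_force: 25.0
```

Request:
{"op": "step_arm", "data": {
  "series": [0, 0, 0, 0, 0, 0, 0, 0, 0, 0, 0, 0, 0, 0, 0, 0, 0, 0, 0, 0, 0, 0, 20, 0, 0, 0, 0, 40, 0, 0, 0, 0, 40, 0, 0, -33, -18, 0, 0, 1, -33, -18, 0, 0, 1, -33, -18, 0, 0, 1, -33, -18, 0, 0, 1, 0, 0, -45, 0, 1, 0, 0, -45, 0, 1, 0, 0, -40, 0, 1, 0, 0, 0, 0, 1, 0, 0, 0, 0, 1]
}}

```text
clock: 8.93
eef_pos: [452.6, 145.1, 81.7]
eef_rot: [-3.142, -0.001, 0.162]
wrist_force: [-0.7, 0.3, -0.2]
finger_gap: 7.2
finger_force: 0.0
```

Run:
```python
from h import *
p,d,i=grab("top"); W=world(d,i); cv2.imwrite("pics/t3.png",p)
rim=(W[...,2]>110)&(W[...,2]<130); rim[:,:120]=0; rim[:,215:]=0; rim[:150]=0; rim[230:]=0; rim&=yellow(p)
print(rim.sum(),rayrect(rim,122,i),rect(W[rim][:,:2]))
[print(*c) for c in chips(p,W,i)]
p,d,i=grab("scene"); cv2.imwrite("pics/s3.png",cv2.resize(p[150:350,100:340],None,fx=2.5,fy=2.5))
```

```text
325 (array([585.4, 215.8]), array([129.7,  63.6]), 9.2) (array([586.5, 216.7]), array([130.6,  62.7]), 9.7)
(array([579.6, 144.1]), array([85.7,  2.7]), 9.0) [195.02777778 193.86111111] 36 31.870611051597052
(array([ 530. , -188.2]), array([43.2, 19.6]), -19.1) [323.31531532 212.85585586] 111 19.42957645997967
(array([505.5,  20.2]), array([37.1, 19.6]), -34.7) [242.76767677 221.72727273] 99 21.79902634763189
(array([506.8, -82. ]), array([38.2, 18.5]), -63.2) [282.75       221.66346154] 104 20.842210865696416
(array([450.7, -50.1]), array([37., 19.]), -82.8) [269.1010101  243.73737374] 99 21.147121134121925
(array([ 426.7, -220.6]), array([34.5, 19.6]), -37.7) [336.46938776 253.39795918] 98 22.821060006738616
(array([ 427., -141.]), array([33.9, 19.9]), 44.8) [305.65979381 253.39175258] 97 22.866039583566366
```

View pics/s3.png

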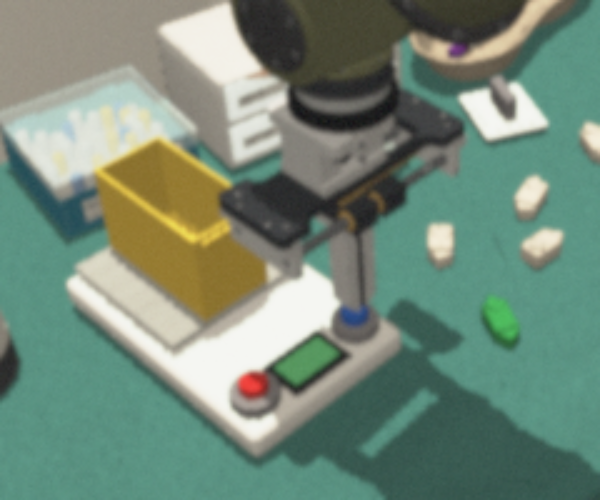

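The box stands centred on the plate and the fingers are over the blue key, so I'll press.

Request:
{"op": "step_arm", "data": {
  "series": [0, 0, -4, 0, 1, 0, 0, -3, 0, 1, 0, 0, -2, 0, 1, 0, 0, 0, 0, 1]
}}

```text
clock: 9.52
eef_pos: [452.6, 145.0, 71.7]
eef_rot: [-3.142, -0.001, 0.162]
wrist_force: [2.4, 0.5, 4.2]
finger_gap: 0.4
finger_force: 2.3
```

Request:
{"op": "step_arm", "data": {
  "series": [0, 0, -2, 0, 1, 0, 0, -2, 0, 1, 0, 0, 0, 0, 1]
}}

```text
clock: 9.9
eef_pos: [452.9, 145.1, 70.4]
eef_rot: [-3.142, -0.002, 0.162]
wrist_force: [-12.9, -3.4, 46.7]
finger_gap: 0.4
finger_force: 23.2
```

Request:
{"op": "step_arm", "data": {
  "series": [0, 0, 12, 0, 1, 0, 0, 40, 0, 0.47, 0, 0, 60, 0.15, 0.47, 0, 0, 10, 0.15, 0.47, 0, 0, 0, 0, 0.47]
}}

```text
clock: 10.52
eef_pos: [451.8, 144.9, 189.6]
eef_rot: [3.142, -0.0, 0.461]
wrist_force: [0.5, 0.1, -0.9]
finger_gap: 36.9
finger_force: 0.0
```

```bash
cat >> h.py <<'E'
def find(N=3):
    acc={}
    for k in range(N):
        p,d,i=grab("top"); W=world(d,i); hsv=cv2.cvtColor(p,cv2.COLOR_BGR2HSV).astype(int)
        roi=(W[...,0]>280)&(W[...,0]<640)&(W[...,1]>-310)&(W[...,1]<135)
        m=roi&(hsv[...,2]>120)&((hsv[...,0]<25)|(hsv[...,0]>165))&(hsv[...,1]<120)
        for b,c,n in blobs(m,40):
            if n>200: continue
            v,u=np.nonzero(b); Q=np.array([ray(x,y,16,i)[:2] for x,y in zip(u,v)])
            w,V=np.linalg.eigh(np.cov(Q.T)); a=np.degrees(np.arctan2(V[1,1],V[0,1]))%180
            key=next((q for q in acc if np.hypot(*(np.array(q)-Q.mean(0)))<15),tuple(Q.mean(0)))
            acc.setdefault(key,[]).append((*Q.mean(0),a,rect(Q)[2]%180,*np.sqrt(w)*3.46,n,np.percentile(W[b][:,2],80)))
    for v in acc.values(): print(len(v),np.round(np.median(v,0),1))
    s=manip.read_state(); print("t",round(s["clock"],2),np.round(s["eef_pos"],1),np.round(s["eef_rot"],3))
E
python3 -c "
from h import *; find()"
```

```text
3 [ 630.6 -154.   162.7  161.3   12.2   31.3   51.    38.2]
3 [ 530.1 -188.1  162.1  157.6   19.1   39.6  115.    18.4]
3 [506.7  19.3 145.  142.1  19.2  34.7 102.   20.5]
3 [506.9 -83.5 120.8 116.8  19.6  36.5 110.   18.9]
2 [443.2 128.7 169.   82.4  10.6  34.9  40.   31.5]
3 [450.1 -48.4  99.8  90.3  19.3  35.  104.   20.2]
3 [ 426.1 -219.4  145.6  142.1   19.8   33.2  103.    20.5]
3 [ 425.9 -141.3   57.9   44.8   19.2   32.2   98.    21.7]
t 10.68 [451.4 144.8 188.2] [-3.141e+00  2.000e-03  4.590e-01]
```

Request:
{"op": "step_arm", "data": {
  "series": [4.6, -10.4, 0, 0.171, 0.4, 4.6, -10.4, 0, 0.171, 0.4, 4.6, -10.4, 0, 0.171, 0.4, 4.6, -10.4, 0, 0.171, 0.4, 4.6, -10.4, 0, 0.171, 0.4, 4.6, -10.4, 0, 0.171, 0.4, 4.6, -10.4, 0, 0.171, 0.4, 4.6, -10.4, -20, 0.171, 0.4, 4.6, -10.4, -20, 0.171, 0.4, 4.6, -10.4, -20, 0.171, 0.4, 4.6, -10.4, -20, 0.171, 0.4, 5, -10.6, -20, 0.171, 0.4, 0, 0, -30, 0, 0.4, 0, 0, -20, 0, 0.4, 0, 0, -8, 0, 0.4, 0, 0, 0, 0, 0.4],
  "squeeze": 20
}}

```text
clock: 12.68
eef_pos: [507.3, 20.0, 31.0]
eef_rot: [-3.141, -0.001, 2.513]
wrist_force: [1.1, -0.8, 0.3]
finger_gap: 56.3
finger_force: 0.0
```

Request:
{"op": "step_arm", "data": {
  "series": [0, 0, 0, 0, 1, 0, 0, 0, 0, 1, 0, 0, 0, 0, 1, 0, 0, 0, 0, 1]
}}

```text
clock: 13.18
eef_pos: [507.7, 19.9, 31.7]
eef_rot: [3.141, 0.0, 2.514]
wrist_force: [-0.9, -0.5, 2.1]
finger_gap: 21.6
finger_force: 19.9
```

Request:
{"op": "step_arm", "data": {
  "series": [0, 0, 50, 0, 1, 0, 0, 50, 0, 1, 0, 0, 49, 0, 1, 11.2, 20.2, 0, -0.078, 1, 11.2, 20.2, 0, -0.078, 1, 11.2, 20.2, 0, -0.078, 1, 11.2, 20.2, 0, -0.078, 1, 11.2, 20.2, 0, -0.078, 1, 11.2, 20.2, 0, -0.078, 1, 11.2, 20.2, 0, -0.078, 1, 11.2, 20.2, 0, -0.078, 1, 11.2, 20.2, 0, -0.078, 1, 11.2, 20.2, 0, -0.08, 1, 0, 0, 0, 0, 1, 0, 0, 0, 0, 1]
}}

```text
clock: 15.05
eef_pos: [619.3, 221.4, 180.2]
eef_rot: [-3.141, 0.0, 1.733]
wrist_force: [0.4, -0.3, -0.7]
finger_gap: 21.8
finger_force: 19.9
```

Request:
{"op": "step_arm", "data": {
  "series": [-15, -2.4, -20, 0, 1, 0, 0, -30, 0, 1, 0, 0, -18, 0, 1, 0, 0, 0, 0, 1, 0, 0, 0, 0, 0.64, 0, 0, 0, 0, 0.64, 0, 0, 0, 0, 0.64, 0, 0, 25, 0, 0.64, 0, 0, 50, 0, 0.64, 0, 0, 0, 0, 0.64]
}}

```text
clock: 16.3
eef_pos: [606.0, 220.0, 192.0]
eef_rot: [3.134, -0.001, 1.732]
wrist_force: [-0.1, -0.7, -0.2]
finger_gap: 33.6
finger_force: 0.0
```

```bash
python3 -c "
from h import *; find()
p,d,i=grab('scene'); cv2.imwrite('pics/s4.png',p)"
```

```text
3 [ 630.7 -153.6  160.6  163.    13.    31.7   54.    39.2]
3 [ 530.1 -188.1  162.1  157.6   19.1   39.6  115.    19. ]
3 [4.762e+02 1.286e+02 5.700e+00 3.000e-01 1.080e+01 1.134e+02 5.900e+01
 2.930e+01]
3 [506.8 -83.6 119.  116.8  19.8  36.6 111.   19.3]
3 [450.1 -48.4 100.1  99.6  19.   35.  103.   20. ]
3 [ 426.1 -219.4  145.6  142.1   19.8   33.2  103.    20.7]
3 [ 425.9 -141.3   57.9   44.8   19.3   32.2   98.    21.4]
t 16.45 [604.3 219.5 186.6] [-3.14   0.     1.732]
```

View pics/s4.png

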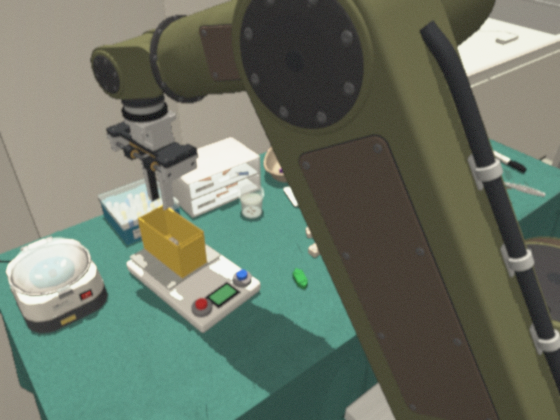

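Request:
{"op": "step_arm", "data": {
  "series": [-8.1, -25.2, 0, 0.0275, 0.64, -8.1, -25.2, 0, 0.0275, 0.4, -8.1, -25.2, 0, 0.0275, 0.4, -8.1, -25.2, 0, 0.0275, 0.4, -8.1, -25.2, 0, 0.0275, 0.4, -8.1, -25.2, 0, 0.0275, 0.4, -8.1, -25.2, 0, 0.0275, 0.4, -8.1, -25.2, 0, 0.0275, 0.4, -8.1, -25.2, 0, 0.0275, 0.4, -8.1, -25.2, 0, 0.0275, 0.4, -8.1, -25.2, 0, 0.0275, 0.4, -8.1, -25.2, 0, 0.0275, 0.4, 0, 0, -50, 0, 0.4, 0, 0, -50, 0, 0.4, 0, 0, -42, 0, 0.4, 0, 0, -14, 0, 0.4, 0, 0, 0, 0, 0.4]
}}

```text
clock: 18.62
eef_pos: [507.3, -82.8, 31.2]
eef_rot: [-3.141, -0.001, 2.062]
wrist_force: [-0.4, 0.3, 0.6]
finger_gap: 56.6
finger_force: 0.0
```

Request:
{"op": "step_arm", "data": {
  "series": [0, 0, 0, 0, 1, 0, 0, 0, 0, 1, 0, 0, 0, 0, 1, 0, 0, 0, 0, 1]
}}

```text
clock: 19.12
eef_pos: [507.6, -82.9, 31.8]
eef_rot: [3.141, 0.0, 2.062]
wrist_force: [-2.0, 0.3, 4.9]
finger_gap: 21.6
finger_force: 20.0
```

Request:
{"op": "step_arm", "data": {
  "series": [0, 0, 50, 0, 1, 0, 0, 50, 0, 1, 0, 0, 49, 0, 1, 4.85, 24.7, 0, -0.0275, 1, 4.85, 24.7, 0, -0.0275, 1, 4.85, 24.7, 0, -0.0275, 1, 4.85, 24.7, 0, -0.0275, 1, 4.85, 24.7, 0, -0.0275, 1, 4.85, 24.7, 0, -0.0275, 1, 4.85, 24.7, 0, -0.0275, 1, 4.85, 24.7, 0, -0.0275, 1, 4.85, 24.7, 0, -0.0275, 1, 4.85, 24.7, 0, -0.0275, 1, 4.85, 24.7, 0, -0.0275, 1, 4.85, 24.7, 0, -0.0275, 1, 0, 0, 0, 0, 1, 0, 0, 0, 0, 1]
}}

```text
clock: 21.25
eef_pos: [565.5, 213.0, 180.3]
eef_rot: [-3.141, 0.0, 1.732]
wrist_force: [-0.6, -0.9, -0.4]
finger_gap: 22.0
finger_force: 20.0
```

Request:
{"op": "step_arm", "data": {
  "series": [0, 0, -20, 0, 1, 0, 0, -30, 0, 1, 0, 0, -18, 0, 1, 0, 0, 0, 0, 1, 0, 0, 0, 0, 0.64, 0, 0, 0, 0, 0.64, 0, 0, 0, 0, 0.64, 0, 0, 25, 0, 0.64, 0, 0, 50, 0, 0.64, 0, 0, 0, 0, 0.64]
}}

```text
clock: 22.5
eef_pos: [567.0, 214.0, 191.7]
eef_rot: [3.135, -0.001, 1.732]
wrist_force: [0.4, 0.1, -0.0]
finger_gap: 33.9
finger_force: 0.0
```

```bash
python3 -c "
from h import *; find(2)"
```

```text
2 [ 631.  -154.2  160.7  161.3   12.3   31.6   52.5   38.4]
2 [ 530.1 -187.9  161.   157.6   18.8   39.9  114.5   18.5]
2 [476.5 128.7   5.6  89.6  10.9 114.2  58.5  29.6]
2 [450.2 -48.4  99.3  94.9  19.2  34.7 103.5  19.6]
2 [ 426.1 -219.4  145.6  142.1   19.8   33.2  103.    20.8]
2 [ 425.9 -141.3   57.9   44.8   19.3   32.2   98.    21. ]
t 22.6 [565.6 213.6 187.5] [ 3.141 -0.     1.732]
```

Request:
{"op": "step_arm", "data": {
  "series": [-9.6, -21.85, 0, -0.003, 0.64, -9.6, -21.85, 0, -0.003, 0.4, -9.6, -21.85, 0, -0.003, 0.4, -9.6, -21.85, 0, -0.003, 0.4, -9.6, -21.85, 0, -0.003, 0.4, -9.6, -21.85, 0, -0.003, 0.4, -9.6, -21.85, 0, -0.003, 0.4, -9.6, -21.85, 0, -0.003, 0.4, -9.6, -21.85, 0, -0.003, 0.4, -9.6, -21.85, 0, -0.003, 0.4, -9.6, -21.85, 0, -0.003, 0.4, -9.6, -21.85, 0, -0.003, 0.4, 0, 0, 0, 0, 0.4]
}}

```text
clock: 24.22
eef_pos: [449.7, -49.4, 186.6]
eef_rot: [-3.14, -0.0, 1.694]
wrist_force: [0.6, -0.6, -0.4]
finger_gap: 56.1
finger_force: 0.0
```

Request:
{"op": "step_arm", "data": {
  "series": [0.5, 0.8, -50, 0.01, 0.4, 0, 0, -50, 0, 0.4, 0, 0, -42, 0, 0.4, 0, 0, -14, 0, 0.4, 0, 0, 0, 0, 0.4, 0, 0, 0, 0, 1, 0, 0, 0, 0, 1, 0, 0, 0, 0, 1, 0, 0, 0, 0, 1]
}}

```text
clock: 25.35
eef_pos: [451.1, -47.9, 31.8]
eef_rot: [3.141, 0.0, 1.706]
wrist_force: [-1.2, -0.3, 6.2]
finger_gap: 21.7
finger_force: 19.8
```

Request:
{"op": "step_arm", "data": {
  "series": [0, 0, 50, 0, 1, 0, 0, 50, 0, 1, 0, 0, 49, 0, 1, 11.2, 22.05, 0, 0.002, 1, 11.2, 22.05, 0, 0.002, 1, 11.2, 22.05, 0, 0.002, 1, 11.2, 22.05, 0, 0.002, 1, 11.2, 22.05, 0, 0.002, 1, 11.2, 22.05, 0, 0.002, 1, 11.2, 22.05, 0, 0.002, 1, 11.2, 22.05, 0, 0.002, 1, 11.2, 22.05, 0, 0.002, 1, 11.2, 22.05, 0, 0.002, 1, 11.2, 22.05, 0, 0.002, 1, 11.2, 22.05, 0, 0.002, 1, 0, 0, 0, 0, 1, 0, 0, 0, 0, 1]
}}

```text
clock: 27.48
eef_pos: [585.0, 216.3, 180.3]
eef_rot: [-3.141, 0.0, 1.73]
wrist_force: [0.4, 0.4, -0.2]
finger_gap: 21.6
finger_force: 19.8
```

Request:
{"op": "step_arm", "data": {
  "series": [0, 0, -20, 0, 1, 0, 0, -30, 0, 1, 0, 0, -18, 0, 1, 0, 0, 0, 0, 1, 0, 0, 0, 0, 0.64, 0, 0, 0, 0, 0.64, 0, 0, 0, 0, 0.64, 0, 0, 25, 0, 0.64, 0, 0, 50, 0, 0.64, 0, 0, 0, 0, 0.64]
}}

```text
clock: 28.72
eef_pos: [586.7, 217.2, 191.8]
eef_rot: [3.135, -0.001, 1.73]
wrist_force: [-0.4, -0.1, -0.1]
finger_gap: 33.8
finger_force: 0.0
```

```bash
python3 -c "
from h import *; find(2)"
```

```text
2 [ 630.9 -153.9  159.5  161.3   12.6   31.3   54.    38.5]
2 [ 530.1 -188.   161.7  157.6   19.1   39.9  115.5   18.3]
2 [476.6 128.6   5.9  89.6  10.1 113.   57.5  30.1]
2 [ 426.  -219.3  145.   142.1   19.9   32.8  102.    20.8]
2 [ 425.9 -141.3   57.9   44.8   19.3   32.2   98.    21.8]
t 28.82 [585.3 216.8 187.5] [ 3.141 -0.     1.73 ]
```

Request:
{"op": "step_arm", "data": {
  "series": [-11.4, -25.6, 0, -0.0587, 0.64, -11.4, -25.6, 0, -0.0587, 0.4, -11.4, -25.6, 0, -0.0587, 0.4, -11.4, -25.6, 0, -0.0587, 0.4, -11.4, -25.6, 0, -0.0587, 0.4, -11.4, -25.6, 0, -0.0587, 0.4, -11.4, -25.6, 0, -0.0587, 0.4, -11.4, -25.6, 0, -0.0587, 0.4, -11.4, -25.6, 0, -0.0587, 0.4, -11.4, -25.6, 0, -0.0587, 0.4, -11.4, -25.6, 0, -0.0587, 0.4, -11.4, -25.6, 0, -0.0587, 0.4, -11.4, -25.6, 0, -0.0587, 0.4, -11.1, -25.2, 0, -0.0587, 0.4, 0, 0, -50, 0, 0.4, 0, 0, -50, 0, 0.4, 0, 0, -42, 0, 0.4, 0, 0, -14, 0, 0.4, 0, 0, 0, 0, 0.4]
}}

```text
clock: 31.2
eef_pos: [425.8, -141.1, 31.2]
eef_rot: [-3.14, 0.0, 0.908]
wrist_force: [1.0, -0.4, 0.4]
finger_gap: 56.7
finger_force: 0.0
```

Request:
{"op": "step_arm", "data": {
  "series": [0, 0, 0, 0, 1, 0, 0, 0, 0, 1, 0, 0, 0, 0, 1, 0, 0, 0, 0, 1]
}}

```text
clock: 31.7
eef_pos: [426.2, -141.3, 31.8]
eef_rot: [3.141, -0.0, 0.908]
wrist_force: [-0.9, 0.6, 5.0]
finger_gap: 21.4
finger_force: 20.0
```

Request:
{"op": "step_arm", "data": {
  "series": [0, 0, 50, 0, 1, 0, 0, 50, 0, 1, 0, 0, 49, 0, 1, 12.2, 25.7, 0, 0.0587, 1, 12.2, 25.7, 0, 0.0587, 1, 12.2, 25.7, 0, 0.0587, 1, 12.2, 25.7, 0, 0.0587, 1, 12.2, 25.7, 0, 0.0587, 1, 12.2, 25.7, 0, 0.0587, 1, 12.2, 25.7, 0, 0.0587, 1, 12.2, 25.7, 0, 0.0587, 1, 12.2, 25.7, 0, 0.0587, 1, 12.2, 25.7, 0, 0.0587, 1, 12.2, 25.7, 0, 0.0587, 1, 12.2, 25.7, 0, 0.0587, 1, 12.2, 25.7, 0, 0.0587, 1, 12.2, 25.7, 0, 0.0587, 1, 0, 0, 0, 0, 1, 0, 0, 0, 0, 1]
}}

```text
clock: 34.08
eef_pos: [596.5, 218.0, 180.2]
eef_rot: [-3.141, 0.0, 1.729]
wrist_force: [-0.5, -0.4, -0.7]
finger_gap: 22.0
finger_force: 20.0
```

Request:
{"op": "step_arm", "data": {
  "series": [0, 0, -20, 0, 1, 0, 0, -25, 0, 1, 0, 0, -13, 0, 1, 0, 0, 0, 0, 1, 0, 0, 0, 0, 0.64, 0, 0, 0, 0, 0.64, 0, 0, 0, 0, 0.64, 0, 0, 25, 0, 0.64, 0, 0, 40, 0, 0.64, 0, 0, 0, 0, 0.64]
}}

```text
clock: 35.33
eef_pos: [597.9, 218.9, 191.0]
eef_rot: [3.136, -0.001, 1.73]
wrist_force: [-0.3, 0.3, 0.5]
finger_gap: 33.7
finger_force: 0.0
```

```bash
python3 -c "
from h import *; find(2)"
```

```text
2 [ 630.9 -153.8  161.3  164.8   13.3   31.1   55.    38.5]
2 [ 530.2 -188.1  161.3  160.8   19.    39.9  115.    18.7]
2 [4.761e+02 1.286e+02 5.900e+00 3.000e-01 1.000e+01 1.140e+02 5.900e+01
 2.980e+01]
2 [ 425.9 -219.3  144.6  142.1   19.9   32.6  102.    21.4]
t 35.42 [596.7 218.6 187.4] [ 3.141 -0.     1.73 ]
```

Request:
{"op": "step_arm", "data": {
  "series": [-11.4, -29.2, 0, 0.051, 0.64, -11.4, -29.2, 0, 0.051, 0.4, -11.4, -29.2, 0, 0.051, 0.4, -11.4, -29.2, 0, 0.051, 0.4, -11.4, -29.2, 0, 0.051, 0.4, -11.4, -29.2, 0, 0.051, 0.4, -11.4, -29.2, 0, 0.051, 0.4, -11.4, -29.2, 0, 0.051, 0.4, -11.4, -29.2, 0, 0.051, 0.4, -11.4, -29.2, 0, 0.051, 0.4, -11.4, -29.2, 0, 0.051, 0.4, -11.4, -29.2, 0, 0.051, 0.4, -11.4, -29.2, 0, 0.051, 0.4, -11.4, -29.2, 0, 0.051, 0.4, -11.1, -29.2, 0, 0.051, 0.4, 0, 0, -50, 0, 0.4, 0, 0, -50, 0, 0.4, 0, 0, -42, 0, 0.4, 0, 0, -14, 0, 0.4, 0, 0, 0, 0, 0.4]
}}

```text
clock: 37.92
eef_pos: [425.9, -219.3, 31.2]
eef_rot: [-3.141, -0.001, 2.495]
wrist_force: [0.4, -0.7, 1.0]
finger_gap: 56.3
finger_force: 0.0
```

Request:
{"op": "step_arm", "data": {
  "series": [0, 0, 0, 0, 1, 0, 0, 0, 0, 1, 0, 0, 0, 0, 1, 0, 0, 0, 0, 1]
}}

```text
clock: 38.42
eef_pos: [426.3, -219.5, 31.8]
eef_rot: [3.142, 0.001, 2.495]
wrist_force: [-1.9, 0.8, 5.5]
finger_gap: 21.8
finger_force: 20.0
```

Request:
{"op": "step_arm", "data": {
  "series": [0, 0, 50, 0, 1, 0, 0, 50, 0, 1, 0, 0, 49, 0, 1, 9.7, 28.9, 0, -0.051, 1, 9.7, 28.9, 0, -0.051, 1, 9.7, 28.9, 0, -0.051, 1, 9.7, 28.9, 0, -0.051, 1, 9.7, 28.9, 0, -0.051, 1, 9.7, 28.9, 0, -0.051, 1, 9.7, 28.9, 0, -0.051, 1, 9.7, 28.9, 0, -0.051, 1, 9.7, 28.9, 0, -0.051, 1, 9.7, 28.9, 0, -0.051, 1, 9.7, 28.9, 0, -0.051, 1, 9.7, 28.9, 0, -0.051, 1, 9.7, 28.9, 0, -0.051, 1, 9.7, 28.9, 0, -0.051, 1, 9.7, 28.9, 0, -0.051, 1, 0, 0, 0, 0, 1, 0, 0, 0, 0, 1]
}}

```text
clock: 40.92
eef_pos: [571.4, 213.4, 180.3]
eef_rot: [-3.141, 0.0, 1.73]
wrist_force: [-0.2, -0.8, 0.5]
finger_gap: 21.8
finger_force: 20.0
```

Request:
{"op": "step_arm", "data": {
  "series": [0, 0, -20, 0, 1, 0, 0, -25, 0, 1, 0, 0, -13, 0, 1, 0, 0, 0, 0, 1, 0, 0, 0, 0, 0.64, 0, 0, 0, 0, 0.64, 0, 0, 0, 0, 0.64, 0, 0, 25, 0, 0.64, 0, 0, 40, 0, 0.64, 0, 0, 0, 0, 0.64]
}}

```text
clock: 42.18
eef_pos: [572.7, 214.4, 190.8]
eef_rot: [3.136, -0.001, 1.73]
wrist_force: [-0.5, 0.8, -1.0]
finger_gap: 33.4
finger_force: 0.0
```

```bash
python3 -c "
from h import *; find(2)"
```

```text
2 [ 630.8 -154.2  162.   161.3   12.3   31.2   52.5   38.3]
2 [ 530.  -188.   161.6  160.9   19.    39.9  115.5   18.6]
2 [4.765e+02 1.284e+02 6.100e+00 3.000e-01 9.100e+00 1.120e+02 5.800e+01
 2.950e+01]
t 42.27 [571.5 214.  187.3] [ 3.141 -0.     1.73 ]
```

Request:
{"op": "step_arm", "data": {
  "series": [-2.96, -28.7, 0, 0.0778, 0.64, -2.96, -28.7, 0, 0.0778, 0.4, -2.96, -28.7, 0, 0.0778, 0.4, -2.96, -28.7, 0, 0.0778, 0.4, -2.96, -28.7, 0, 0.0778, 0.4, -2.96, -28.7, 0, 0.0778, 0.4, -2.96, -28.7, 0, 0.0778, 0.4, -2.96, -28.7, 0, 0.0778, 0.4, -2.96, -28.7, 0, 0.0778, 0.4, -2.96, -28.7, 0, 0.0778, 0.4, -2.96, -28.7, 0, 0.0778, 0.4, -2.96, -28.7, 0, 0.0778, 0.4, -2.96, -28.7, 0, 0.0778, 0.4, -2.96, -28.9, 0, 0.0778, 0.4, 0, 0, -50, 0, 0.4, 0, 0, -50, 0, 0.4, 0, 0, -42, 0, 0.4, 0, 0, -14, 0, 0.4, 0, 0, 0, 0, 0.4]
}}

```text
clock: 44.65
eef_pos: [530.0, -187.8, 31.1]
eef_rot: [3.141, -0.001, 2.819]
wrist_force: [0.8, 0.2, 0.9]
finger_gap: 56.5
finger_force: 0.0
```

Request:
{"op": "step_arm", "data": {
  "series": [0, 0, 0, 0, 1, 0, 0, 0, 0, 1, 0, 0, 0, 0, 1, 0, 0, 0, 0, 1]
}}

```text
clock: 45.15
eef_pos: [530.3, -188.0, 31.9]
eef_rot: [-3.142, 0.001, 2.819]
wrist_force: [-0.7, -0.4, 3.5]
finger_gap: 22.0
finger_force: 19.9
```

Request:
{"op": "step_arm", "data": {
  "series": [0, 0, 50, 0, 1, 0, 0, 50, 0, 1, 0, 0, 49, 0, 1, 0, 0, 0, 0, 1]
}}

```text
clock: 45.65
eef_pos: [531.4, -188.5, 184.3]
eef_rot: [-3.141, 0.007, 2.819]
wrist_force: [-0.2, 0.5, -1.1]
finger_gap: 22.0
finger_force: 19.9
```

Run:
```python
from h import *
p,d,i=grab("top"); W=world(d,i)
cv2.imwrite("pics/t5.png",cv2.resize(p[140:280,100:300],None,fx=4,fy=4,interpolation=cv2.INTER_CUBIC))
rim=(W[...,2]>110)&(W[...,2]<130)&yellow(p); rim[:,:120]=0; rim[:,215:]=0; rim[:150]=0; rim[230:]=0
print(rim.sum(),rayrect(rim,122,i),rect(W[rim][:,:2]))
hsv=cv2.cvtColor(p,cv2.COLOR_BGR2HSV)
```

```text
357 (array([583.8, 215.5]), array([133. ,  63.5]), 9.1) (array([585.1, 216.8]), array([133. ,  62.1]), 9.1)
```

View pics/t5.png

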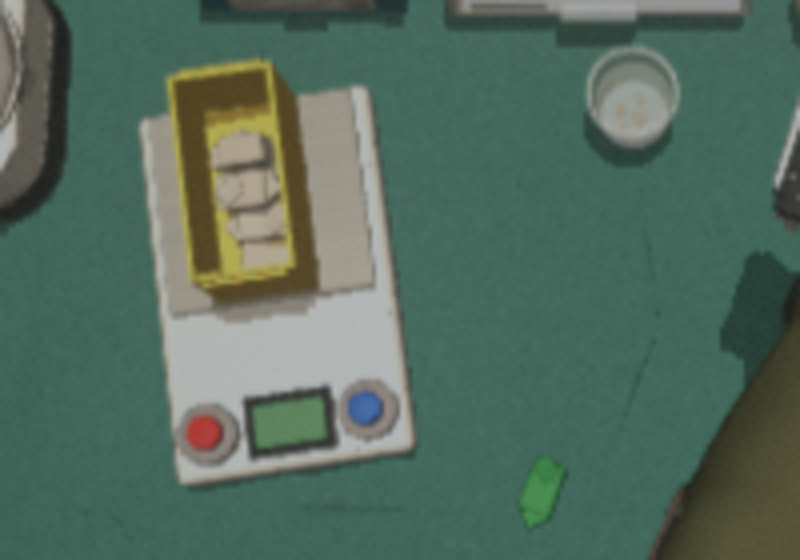

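The five chips lie in the box at about (245,195), with free space towards the +x end. The last chip goes there.

Request:
{"op": "step_arm", "data": {
  "series": [5.5, 29.15, 0, -0.0778, 1, 5.5, 29.15, 0, -0.0778, 1, 5.5, 29.15, 0, -0.0778, 1, 5.5, 29.15, 0, -0.0778, 1, 5.5, 29.15, 0, -0.0778, 1, 5.5, 29.15, 0, -0.0778, 1, 5.5, 29.15, 0, -0.0778, 1, 5.5, 29.15, 0, -0.0778, 1, 5.5, 29.15, 0, -0.0778, 1, 5.5, 29.15, 0, -0.0778, 1, 5.5, 29.15, 0, -0.0778, 1, 5.5, 29.15, 0, -0.0778, 1, 5.5, 29.15, 0, -0.0778, 1, 5.5, 29.15, 0, -0.0778, 1, 0, 0, 0, 0, 1, 0, 0, 0, 0, 1]
}}

```text
clock: 47.7
eef_pos: [606.8, 219.4, 179.2]
eef_rot: [-3.14, 0.0, 1.731]
wrist_force: [-0.0, 0.8, -0.0]
finger_gap: 21.8
finger_force: 19.9
```

Request:
{"op": "step_arm", "data": {
  "series": [0, 0, -20, 0, 1, 0, 0, -25, 0, 1, 0, 0, -13, 0, 1, 0, 0, 0, 0, 1, 0, 0, 0, 0, 0.64, 0, 0, 0, 0, 0.64, 0, 0, 0, 0, 0.64, 0, 0, 25, 0, 0.64, 0, 0, 40, 0, 0.64, 0, 0, 0, 0, 0.64]
}}

```text
clock: 48.95
eef_pos: [608.3, 220.5, 191.0]
eef_rot: [3.136, -0.001, 1.73]
wrist_force: [-0.4, 0.2, -0.8]
finger_gap: 33.9
finger_force: 0.0
```

Request:
{"op": "step_arm", "data": {
  "series": [-6.7, -28.75, 0, -0.0884, 0.64, -6.7, -28.75, 0, -0.0884, 0.5, -6.7, -28.75, 0, -0.0884, 0.5, -6.7, -28.75, 0, -0.0884, 0.5, -6.7, -28.75, 0, -0.0884, 0.5, -6.7, -28.75, 0, -0.0884, 0.5, -6.7, -28.75, 0, -0.0884, 0.5, -6.7, -28.75, 0, -0.0884, 0.5, -6.7, -28.75, 0, -0.0884, 0.5, -6.7, -28.75, 0, -0.0884, 0.5, -6.7, -28.75, 0, -0.0884, 0.5, -6.7, -28.75, 0, -0.0884, 0.5, -6.7, -28.75, 0, -0.0884, 0.5, -6.7, -28.75, 0, -0.0884, 0.5, -6.7, -28.75, 0, -0.0884, 0.5, -6.7, -28.75, 0, -0.0884, 0.5, -6.7, -28.75, 0, -0.0884, 0.5]
}}

```text
clock: 51.08
eef_pos: [492.8, -269.4, 186.7]
eef_rot: [-3.141, 0.001, 0.224]
wrist_force: [1.1, 0.2, -0.1]
finger_gap: 47.1
finger_force: 0.0
```

Run:
```python
from h import *
find(1)
p,d,i=grab("top"); W=world(d,i)
cv2.imwrite("pics/t6.png",p)
rim=(W[...,2]>110)&(W[...,2]<130)&yellow(p); rim[:,:120]=0; rim[:,215:]=0; rim[:150]=0; rim[230:]=0
print(rim.sum(),rayrect(rim,122,i),rect(W[rim][:,:2]))
hsv=cv2.cvtColor(p,cv2.COLOR_BGR2HSV)
inb=(np.hypot(W[...,0]-585,W[...,1]-216)<65)&(hsv[...,1]<110)&(W[...,2]>55)&(W[...,2]<115)
print("chip heights in box",inb.sum(),W[inb][:,2].max() if inb.any() else 0)
l=yellow(p); l[:,:300]=0
for b,c,n in blobs(l,200): print(c,n,np.median(W[b][:,2]),rayrect(b,11,i))
```

```text
1 [ 631.3 -154.2  160.   161.3   12.8   31.1   55.    38.6]
1 [477.  128.7   5.7 178.9  10.8 112.5  59.   30.2]
1 [ 341.9 -110.2  137.9  136.7   14.6   52.6   76.    20.1]
t 51.12 [ 492.  -272.1  186.7] [3.142e+00 1.000e-03 2.180e-01]
350 (array([583.8, 215.5]), array([133. ,  63.4]), 9.1) (array([584.6, 216.8]), array([133.2,  62.8]), 9.0)
chip heights in box 515 113.01030215852256
```

View pics/t6.png

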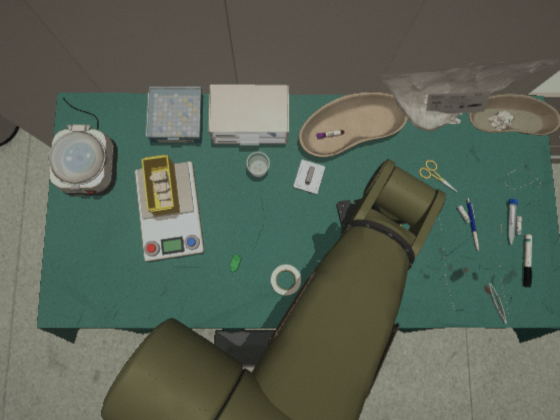

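All table chips are in the box at (161,187) and the rest is undisturbed. The arm hides the lid, so I'll step aside to look.

Request:
{"op": "step_arm", "data": {
  "series": [0, 40, 0, 0, 0.5, 0, 40, 0, 0, 0.5, 0, 40, 0, 0, 0.5, 0, 40, 0, 0, 0.5, 0, 0, 0, 0, 0.5]
}}

```text
clock: 51.8
eef_pos: [493.1, -105.9, 187.2]
eef_rot: [-3.141, 0.0, 0.232]
wrist_force: [0.4, -0.4, 1.0]
finger_gap: 46.8
finger_force: 0.0
```

Run:
```python
from h import *
find(1)
p,d,i=grab("top"); W=world(d,i)
l=yellow(p); l[:,:300]=0
for b,c,n in blobs(l,200): print(c,n,np.median(W[b][:,2]),rayrect(b,11,i),rect(W[b][:,:2]))
h=(W[...,2]>28)&(W[...,2]<50)
for b,c,n in blobs(h,60): 
    if c[0]>330 and n<200: print("handle",c,n,np.median(W[b],0),rect(W[b][:,:2]))
P=W[150:225,135:195]; z=P[...,2]; inb=(abs((P[...,0]-585)*.987+(P[...,1]-216)*.158)<55)&(abs((P[...,1]-216)*.987-(P[...,0]-585)*.158)<22)
print("in-box z pct",np.percentile(z[inb],[5,50,95,100]))
```

```text
1 [4.768e+02 1.289e+02 5.700e+00 3.000e-01 1.120e+01 1.149e+02 5.600e+01
 2.950e+01]
t 51.85 [ 493.2 -107.3  187.3] [-3.141  0.     0.23 ]
[387.65036087 236.45549318] 1247 11.296171473938557 (array([ 471.7, -354.7]), array([131.3,  67.2]), -2.2) (array([ 442.8, -215.7]), array([376.6, 138.4]), -78.2)
handle [519.78095238  88.71428571] 105 [ 864.73423963 -719.02629257   38.89124436] (array([ 864.8, -716.3]), array([83.1,  6.2]), 88.6)
handle [390.40384615 235.06730769] 104 [ 471.00033955 -353.93987263   36.47100361] (array([ 470.4, -354.5]), array([42.6, 14.1]), -1.8)
in-box z pct [ 45.11181229  77.05861745 107.50845465 115.77767299]
```

Run:
```python
from h import *
p,d,i=grab("top"); W=world(d,i); hsv=cv2.cvtColor(p,cv2.COLOR_BGR2HSV)
m=((hsv[...,1]<100)&(hsv[...,2]>120)); m[:150]=0;m[215:]=0;m[:,:148]=0;m[:,175:]=0
m=cv2.erode(m.astype(np.uint8),np.ones((3,3)))>0
for b,c,n in blobs(m,10): print(c,n,np.percentile(W[b][:,2],[10,50,90]))
```

```text
[158.08433735 175.46987952] 83 [101.34495605 104.19074938 110.20924872]
[160.8125 186.8375] 80 [78.70640041 81.83983285 84.59543777]
[164.46391753 198.72164948] 97 [59.02167096 63.61554747 68.42066315]
```

Request:
{"op": "step_arm", "data": {
  "series": [-2.3, -27.5, 0, -0.03, 0.5, -2.3, -27.5, 0, -0.03, 0.5, -2.3, -27.5, 0, -0.03, 0.5, -2.3, -27.5, 0, -0.03, 0.5, -2.3, -27.5, 0, -0.03, 0.5, -2.3, -27.5, 0, -0.03, 0.5, -2.3, -27.5, 0, -0.03, 0.5, -2.3, -27.5, 0, -0.03, 0.5, -2.3, -27.5, 0, -0.03, 0.5, 0, 0, -50, 0, 0.5, 0, 0, -30, 0, 0.5, 0, 0, 0, 0, 0.5]
}}

```text
clock: 53.45
eef_pos: [471.3, -356.2, 105.3]
eef_rot: [-3.139, 0.003, -0.044]
wrist_force: [0.5, -0.0, -0.2]
finger_gap: 46.9
finger_force: 0.0
```

Run:
```python
from h import *
p,d,i=grab("top"); W=world(d,i); q,_,_=grab("scene")
a=cv2.resize(p[148:222,135:200],(390,444),interpolation=cv2.INTER_CUBIC); b=cv2.resize(q[180:290,120:220],(400,444),interpolation=cv2.INTER_CUBIC)
cv2.imwrite("pics/t7.png",np.hstack([a,b]))
Z=np.mean([world(*grab("top")[1:])[...,2] for _ in range(4)],0)
print(np.round(Z[154:216:3,148:178:3]).astype(int))
```

```text
[[  1  -1  -2   0   0  -1   1   3   1   3]
 [297 120 121 122 121 121 118   2   1   1]
 [116 114 109 103 103  98  96 105  -1   0]
 [ 90  88  86  82  76  75  72 109  66  -2]
 [ 72  65  60  56  53  49  46 114 351  44]
 [ 76  44  46  45  44  45  46 120  77  41]
 [ 79  46  44 103 105 112  99 121  83  42]
 [ 84  49 102 103 106 110 103 121  88  44]
 [ 87  98 103 103 105 107 104 123  92  50]
 [ 91  60  99  98  95  78  76 122  99  56]
 [ 93  60  46  79  82  83  80  72 104  61]
 [ 97  67  83  82  83  81  81  82 107  67]
 [102  70  77  82  82  82  82  45 113  71]
 [104  74  44  68  61  64  65  66 118  78]
 [108  78  45  59  59  61  62  62 123  79]
 [110  81  48  46  60  61  60  56 121  87]
 [114  86  51  43  44  67  65  64 122  93]
 [119  88  53  47  67  68  65  66 122  96]
 [122  90 120 121 123 121 119 120 105 100]
 [112 116 119  95  90  86  82  74  70  64]
 [ 40  41  64  62  53  49  41  40  40  31]]
```

View pics/t7.png

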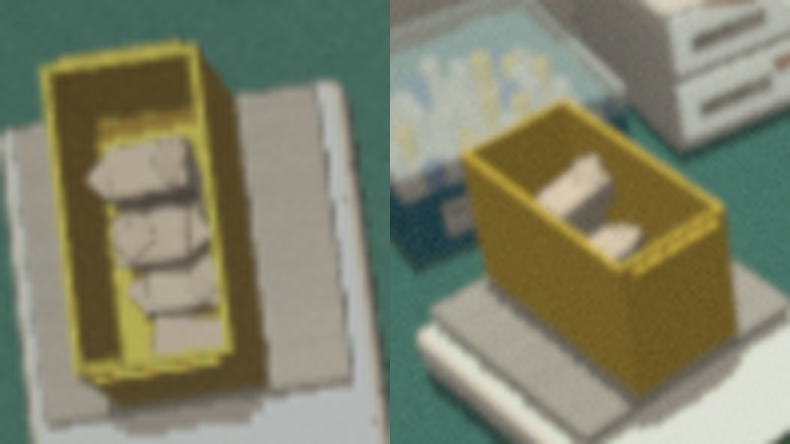

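Left: top view of the box. Right: scene view. The chips are stacked three high, and the top one at about (145,170) in the crop reaches z≈110, close to the lid lip at 116. I'll nudge it into the free +x gap first, so I'm measuring the stack in box axes.

Run:
```python
from h import *
p,d,i=grab("top"); W=np.mean([world(*grab("top")[1:]) for _ in range(4)],0)
c,s=np.cos(.159),np.sin(.159); X=W[...,0]-584.8;Y=W[...,1]-216.5
bx=c*X+s*Y; by=-s*X+c*Y; Z=W[...,2]
ins=(abs(bx)<57)&(abs(by)<24)
for lo,hi in((40,50),(55,72),(74,90),(92,116)):
    m=ins&(Z>lo)&(Z<hi)&(cv2.cvtColor(p,cv2.COLOR_BGR2HSV)[...,1]<(256 if lo==40 else 100))
    for b,cc,n in blobs(m,12): print(lo,n,"bx",np.percentile(bx[b],[3,50,97]).round(),"by",np.percentile(by[b],[3,50,97]).round(),"z",np.percentile(Z[b],[3,50,97]).round())
```

```text
40 45 bx [48. 53. 56.] by [-12.   6.  23.] z [43. 45. 47.]
40 24 bx [-42. -32. -23.] by [15. 20. 24.] z [44. 45. 47.]
55 173 bx [-46. -25. -11.] by [-16.  -1.  17.] z [57. 64. 69.]
74 136 bx [-12.  -3.   9.] by [-16.   2.  18.] z [76. 81. 84.]
92 149 bx [10. 19. 31.] by [-19.  -1.  19.] z [ 96. 104. 111.]
```

Request:
{"op": "step_arm", "data": {
  "series": [0, 0, 50, 0, 1, 0, 0, 40, 0, 1, 6.1, 31.75, 0, 0.011, 1, 6.1, 31.75, 0, 0.011, 1, 6.1, 31.75, 0, 0.011, 1, 6.1, 31.75, 0, 0.011, 1, 6.1, 31.75, 0, 0.011, 1, 6.1, 31.75, 0, 0.011, 1, 6.1, 31.75, 0, 0.011, 1, 6.1, 31.75, 0, 0.011, 1, 6.1, 31.75, 0, 0.011, 1, 6.1, 31.75, 0, 0.011, 1, 6.1, 31.75, 0, 0.011, 1, 6.1, 31.75, 0, 0.011, 1, 6.1, 31.75, 0, 0.011, 1, 6.1, 31.75, 0, 0.011, 1, 6.1, 31.75, 0, 0.011, 1, 6.1, 31.75, 0, 0.011, 1, 6.1, 31.75, 0, 0.011, 1, 6.1, 31.75, 0, 0.011, 1]
}}

```text
clock: 56.5
eef_pos: [582.5, 216.5, 197.5]
eef_rot: [-3.142, -0.0, 0.155]
wrist_force: [0.7, -0.8, 0.4]
finger_gap: 0.3
finger_force: 0.0
```

Request:
{"op": "step_arm", "data": {
  "series": [0, 0, 0, 0, 1, 0, 0, 0, 0, 1]
}}

```text
clock: 56.75
eef_pos: [582.3, 214.8, 197.4]
eef_rot: [3.141, 0.0, 0.155]
wrist_force: [-0.6, -0.4, 0.3]
finger_gap: 0.5
finger_force: 0.0
```

Request:
{"op": "step_arm", "data": {
  "series": [-2, 1, -40, 0, 1, 0, 0, -30, 0, 1, 0, 0, -8, 0, 1, 0, 0, -3, 0, 1, 0, 0, 0, 0, 1]
}}

```text
clock: 57.38
eef_pos: [580.9, 216.3, 117.6]
eef_rot: [-3.141, -0.002, 0.155]
wrist_force: [-1.1, 0.0, 0.1]
finger_gap: 0.3
finger_force: 0.0
```

Request:
{"op": "step_arm", "data": {
  "series": [4, 0.64, 0, 0, 1, 4, 0.64, 0, 0, 1, 4, 0.64, 0, 0, 1, 4, 0.64, 0, 0, 1, 4, 0.64, 0, 0, 1, 4, 0.64, 0, 0, 1, 4, 0.64, 0, 0, 1, 0, 0, 0, 0, 1]
}}

```text
clock: 58.38
eef_pos: [608.6, 220.9, 116.4]
eef_rot: [3.142, 0.0, 0.155]
wrist_force: [-1.1, 0.1, -0.3]
finger_gap: 0.4
finger_force: 0.0
```

Request:
{"op": "step_arm", "data": {
  "series": [4, 0.64, 0, 0, 1, 0, 0, 0, 0, 1, 0, 0, 40, 0, 1, 0, 0, 40, 0, 1, 0, 0, 0, 0, 1]
}}

```text
clock: 59.0
eef_pos: [613.5, 221.9, 200.1]
eef_rot: [-3.141, -0.006, 0.155]
wrist_force: [-0.4, 0.4, -0.2]
finger_gap: 0.4
finger_force: 0.0
```

Request:
{"op": "step_arm", "data": {
  "series": [-7.8, -32, 0, -0.0107, 0.5, -7.8, -32, 0, -0.0107, 0.5, -7.8, -32, 0, -0.0107, 0.5, -7.8, -32, 0, -0.0107, 0.5, -7.8, -32, 0, -0.0107, 0.5, -7.8, -32, 0, -0.0107, 0.5, -7.8, -32, 0, -0.0107, 0.5, -7.8, -32, 0, -0.0107, 0.5, -7.8, -32, 0, -0.0107, 0.5, -7.8, -32, 0, -0.0107, 0.5]
}}

```text
clock: 60.25
eef_pos: [533.8, -99.4, 195.6]
eef_rot: [-3.141, 0.001, 0.048]
wrist_force: [1.1, 0.3, -0.5]
finger_gap: 46.9
finger_force: 0.0
```

```bash
cat > chk.py <<'E'
from h import *
p,d,i=grab("top"); W=np.mean([world(*grab("top")[1:]) for _ in range(4)],0)
c,s=np.cos(.159),np.sin(.159); X=W[...,0]-584.8;Y=W[...,1]-216.5
bx=c*X+s*Y; by=-s*X+c*Y; Z=W[...,2]; hsv=cv2.cvtColor(p,cv2.COLOR_BGR2HSV)
ins=(abs(bx)<60)&(abs(by)<26)
for lo,hi in((40,50),(55,72),(74,90),(92,116)):
    m=ins&(Z>lo)&(Z<hi)&(hsv[...,1]<(256 if lo==40 else 100))
    for b,cc,n in blobs(m,12): print(lo,n,"bx",np.percentile(bx[b],[3,50,97]).round(),"by",np.percentile(by[b],[3,50,97]).round(),"z",np.percentile(Z[b],[3,50,97]).round())
rim=(W[...,2]>110)&(W[...,2]<130)&yellow(p); rim[:,:120]=0; rim[:,215:]=0; rim[:150]=0; rim[230:]=0
print(rim.sum(),rayrect(rim,122,i),rect(W[rim][:,:2]))
l=yellow(p); l[:,:300]=0
for b,c,n in blobs(l,200): print("lid",c,n,rayrect(b,11,i))
h=(W[...,2]>28)&(W[...,2]<50)
for b,c,n in blobs(h,60): 
    if 330<c[0]<480 and n<200: print("handle",c,n,np.median(W[b],0),rect(W[b][:,:2]))
s=manip.read_state(); print(s["clock"],s["eef_pos"],s["eef_rot"])
E
python3 chk.py
```

```text
40 43 bx [-39. -27.  -4.] by [15. 22. 26.] z [43. 45. 47.]
55 70 bx [16. 23. 28.] by [-16.  -0.  19.] z [58. 63. 68.]
55 172 bx [-44. -22.  -8.] by [-16.  -1.  17.] z [58. 64. 70.]
74 87 bx [27. 34. 40.] by [-16.  -0.  19.] z [74. 80. 88.]
74 132 bx [-9. -0. 11.] by [-18.   0.  18.] z [76. 81. 84.]
92 133 bx [37. 46. 58.] by [-22.  -5.  15.] z [ 92.  99. 104.]
355 (array([586.7, 216. ]), array([132.8,  63.5]), 9.3) (array([587.5, 217.1]), array([132.7,  61.6]), 9.4)
lid [399.56969206 244.42787682] 1234 (array([ 450.8, -384.6]), array([132.5,  66.8]), -2.4)
handle [402.44660194 242.99029126] 103 [ 450.91684386 -383.56818238   36.15521156] (array([ 451.1, -383.9]), array([40.9, 13.7]), -2.4)
60.5 [534.36382268 -97.96759409 195.97111056] [-3.14126667e+00  5.11254701e-04  4.80896526e-02]
```

The lid has been knocked to (451,-384). The top chip now rests lower (104 mm), which clears the lip. I'll go for the lid.

Request:
{"op": "step_arm", "data": {
  "series": [-8.3, -28.6, 0, -0.0088, 0.5, -8.3, -28.6, 0, -0.0088, 0.5, -8.3, -28.6, 0, -0.0088, 0.5, -8.3, -28.6, 0, -0.0088, 0.5, -8.3, -28.6, 0, -0.0088, 0.5, -8.3, -28.6, 0, -0.0088, 0.5, -8.3, -28.6, 0, -0.0088, 0.5, -8.3, -28.6, 0, -0.0088, 0.5, -8.3, -28.6, 0, -0.0088, 0.5, -8.3, -28.6, 0, -0.0088, 0.5, 0, 0, -50, 0, 0.5, 0, 0, -50, 0, 0.5, 0, 0, 0, 0, 0.5, 0, 0, 0, 0, 0.5],
  "squeeze": 25
}}

```text
clock: 62.25
eef_pos: [452.5, -384.6, 98.4]
eef_rot: [3.14, -0.002, -0.039]
wrist_force: [-0.6, 1.0, -0.3]
finger_gap: 46.9
finger_force: 0.0
```

Request:
{"op": "step_arm", "data": {
  "series": [-1.3, 0.4, -35, 0, 0.5, 0, 0, -18, 0, 0.5, 0, 0, -4, 0, 0.5, 0, 0, 0, 0, 0.5, 0, 0, 0, 0, 1, 0, 0, 0, 0, 1, 0, 0, 0, 0, 1, 0, 0, 0, 0, 1, 0, 0, 0, 0, 1]
}}

```text
clock: 63.38
eef_pos: [450.1, -384.2, 39.6]
eef_rot: [3.141, -0.0, -0.04]
wrist_force: [-1.3, 0.1, 3.0]
finger_gap: 13.8
finger_force: 25.0
```

Request:
{"op": "step_arm", "data": {
  "series": [0, 0, 20, 0, 1, 0, 0, 45, 0, 1, 0, 0, 50, 0, 1, 0, 0, 52, 0, 1, 0, 0, 0, 0, 1]
}}

```text
clock: 64.0
eef_pos: [451.0, -385.0, 212.1]
eef_rot: [3.136, -0.006, -0.04]
wrist_force: [0.1, -0.2, -1.7]
finger_gap: 14.2
finger_force: 25.0
```

Request:
{"op": "step_arm", "data": {
  "series": [6.79, 30.03, 0, 0.0101, 1, 6.79, 30.03, 0, 0.0101, 1, 6.79, 30.03, 0, 0.0101, 1, 6.79, 30.03, 0, 0.0101, 1, 6.79, 30.03, 0, 0.0101, 1, 6.79, 30.03, 0, 0.0101, 1, 6.79, 30.03, 0, 0.0101, 1, 6.79, 30.03, 0, 0.0101, 1, 6.79, 30.03, 0, 0.0101, 1, 6.79, 30.03, 0, 0.0101, 1, 6.79, 30.03, 0, 0.0101, 1, 6.79, 30.03, 0, 0.0101, 1, 6.79, 30.03, 0, 0.0101, 1, 6.79, 30.03, 0, 0.0101, 1, 6.79, 30.03, 0, 0.0101, 1, 6.79, 30.03, 0, 0.0101, 1, 6.79, 30.03, 0, 0.0101, 1, 6.79, 30.03, 0, 0.0101, 1, 6.79, 30.03, 0, 0.0101, 1, 6.79, 30.03, 0, 0.0101, 1]
}}

```text
clock: 66.5
eef_pos: [585.7, 217.4, 206.3]
eef_rot: [3.142, 0.001, 0.162]
wrist_force: [0.4, 0.0, -0.9]
finger_gap: 13.9
finger_force: 25.0
```

Request:
{"op": "step_arm", "data": {
  "series": [0, 0, 0, 0, 1, 0, 0, 0, 0, 1, 0, 0, 0, 0, 1]
}}

```text
clock: 66.88
eef_pos: [585.8, 215.6, 206.6]
eef_rot: [3.142, 0.0, 0.161]
wrist_force: [0.0, 0.7, -0.7]
finger_gap: 13.7
finger_force: 25.0
```

Run:
```python
from h import *
q,d,i=grab("scene"); W=world(d,i)
cv2.imwrite("pics/s8.png",cv2.resize(q[90:310,90:260],None,fx=2.7,fy=2.7,interpolation=cv2.INTER_CUBIC))
p,dd,j=grab("top"); W=world(dd,j); l=yellow(p)&(W[...,2]>140); 
for b,c,n in blobs(l,30): print(c,n,np.median(W[b],0),rect(W[b][:,:2]))
```

```text
[158.37333333 156.49333333] 150 [629.14394803 200.32217282 178.42573149] (array([595.3, 178.6]), array([120.7,  30.1]), 32.2)
[164.13780919 188.13427562] 283 [556.80858088 186.3299825  178.37945236] (array([451.3,  90.7]), array([352.2,  51.9]), 41.5)
```

View pics/s8.png

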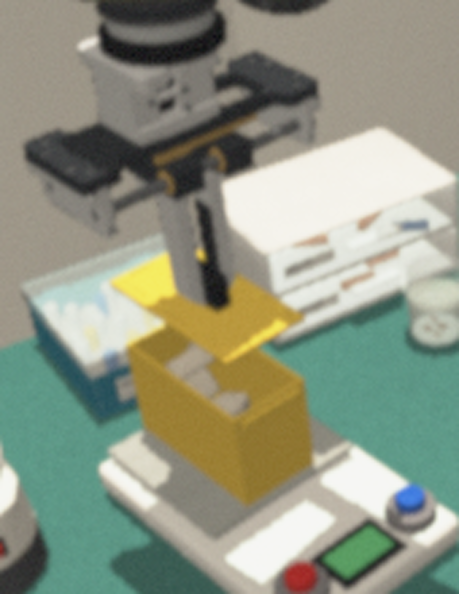

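The lid is held level above the box, at about (205,300) in the crop. I'll measure its outline before lowering.

Run:
```python
from h import *
for _ in range(3):
    p,dd,j=grab("top"); W=world(dd,j); l=yellow(p)&(abs(W[...,2]-178)<9); l[230:]=0; l[:,220:]=0
    l=np.isin(1,1)&cv2.morphologyEx(l.astype(np.uint8),cv2.MORPH_OPEN,np.ones((3,3))).astype(bool)
    v,u=np.nonzero(l); Q=np.array([ray(a,b,178,j)[:2] for a,b in zip(u,v)])
    print(rect(Q),rect(W[l][:,:2]))
    r=yellow(p)&(abs(W[...,2]-122)<6); r[230:]=0; r[:,220:]=0
    if r.sum()>20: print("rim part",r.sum(),rayrect(r,122,j))
```

```text
(array([586.9, 193.1]), array([122. ,  23.1]), 10.2) (array([586.4, 193.3]), array([122. ,  22.8]), 9.7)
rim part 83 (array([564.8, 185.6]), array([84.6, 22.9]), -6.1)
(array([586.9, 193.5]), array([122.1,  24. ]), 11.1) (array([586.8, 193.5]), array([122.3,  23.4]), 11.0)
rim part 85 (array([564.9, 185.6]), array([84.9, 22.9]), -6.1)
(array([586.8, 193.8]), array([122.1,  23.4]), 11.1) (array([587. , 193.8]), array([122.1,  23. ]), 11.0)
rim part 84 (array([564.9, 185.6]), array([84.9, 22.9]), -6.1)
```

Request:
{"op": "step_arm", "data": {
  "series": [0, 0.6, -25, 0, 1, 0, 0, -18, 0, 1, 0, 0, -3, 0, 1, 0, 0, -2, 0, 1, 0, 0, -1.5, 0, 1, 0, 0, 0, 0, 1]
}}

```text
clock: 67.88
eef_pos: [586.0, 217.1, 157.3]
eef_rot: [-3.142, -0.001, 0.162]
wrist_force: [-0.0, -0.1, -0.9]
finger_gap: 13.9
finger_force: 25.0
```

Request:
{"op": "step_arm", "data": {
  "series": [0, 0, -1.5, 0, 1, 0, 0, 0, 0, 1]
}}

```text
clock: 68.12
eef_pos: [586.0, 217.1, 155.6]
eef_rot: [-3.142, -0.0, 0.162]
wrist_force: [0.1, -0.0, 0.5]
finger_gap: 13.8
finger_force: 25.0
```

Request:
{"op": "step_arm", "data": {
  "series": [0, 0, -0.7, 0, 1, 0, 0, 0, 0, 1]
}}

```text
clock: 68.38
eef_pos: [586.0, 217.2, 155.6]
eef_rot: [-3.142, -0.001, 0.162]
wrist_force: [-2.2, -0.6, 7.3]
finger_gap: 13.7
finger_force: 25.0
```

Request:
{"op": "step_arm", "data": {
  "series": [0, 0, 0.7, 0, 0.5, 0, 0, 0, 0, 0.5, 0, 0, 0, 0, 0.5, 0, 0, 15, 0, 0.5, 0, 0, 35, 0, 0.5, -37.5, 6.8, 20, 0, 1, -37.5, 6.8, 0, 0, 1, -37.5, 6.8, 0, 0, 1, -37.5, 6.8, 0, 0, 1, 0, 0, -45, 0, 1, 0, 0, -50, 0, 1, 0, 0, -48, 0, 1, 0, 0, 0, 0, 1, 0, 0, 0, 0, 1]
}}

```text
clock: 70.12
eef_pos: [436.9, 244.8, 84.7]
eef_rot: [-3.141, -0.002, 0.162]
wrist_force: [-0.3, -1.0, 0.7]
finger_gap: 0.8
finger_force: 0.0
```

Run:
```python
from h import *
q,d,i=grab("scene")
p,dd,j=grab("top"); W=world(dd,j); l=yellow(p)&(W[...,2]>100); l[:,220:]=0; l[230:]=0
for b,c,n in blobs(l,100): P=W[b]; print(c,n,np.percentile(P[:,2],[5,50,95]),rayrect(b,127,j)); A=np.c_[P[:,:2],np.ones(len(P))]; print("tilt",np.linalg.lstsq(A,P[:,2],rcond=None)[0][:2])
a=cv2.resize(p[140:275,120:220],(444,600)); b=cv2.resize(q[180:350,110:280],(356,356)); b=cv2.copyMakeBorder(b,0,244,0,0,cv2.BORDER_CONSTANT)
cv2.imwrite("pics/t9.png",np.hstack([a,b]))
```

```text
[157.40472973 182.02567568] 1480 [123.16004499 127.10367649 131.08135387] (array([586.1, 215.8]), array([133.5,  68.8]), 9.4)
tilt [-0.31937458 -1.83338964]
```

View pics/t9.png

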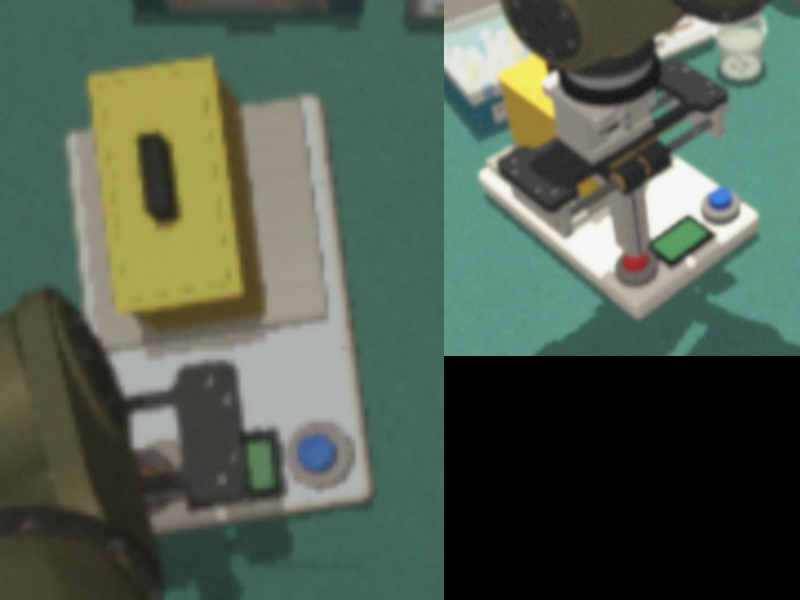

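The lid is on at z=127, exactly the seated height and aligned, and the fingers are over the red key. I'll press hold.

Request:
{"op": "step_arm", "data": {
  "series": [0, 0, -6, 0, 1, 0, 0, -4, 0, 1, 0, 0, -2, 0, 1, 0, 0, -1.5, 0, 1, 0, 0, 0, 0, 1]
}}

```text
clock: 70.85
eef_pos: [436.6, 244.6, 70.8]
eef_rot: [-3.141, -0.002, 0.162]
wrist_force: [-6.6, -3.3, 27.1]
finger_gap: 0.5
finger_force: 12.9
```

Request:
{"op": "step_arm", "data": {
  "series": [0, 0, -1.2, 0, 1, 0, 0, 0, 0, 1]
}}

```text
clock: 71.1
eef_pos: [436.7, 244.7, 70.5]
eef_rot: [-3.141, -0.002, 0.162]
wrist_force: [-10.5, -5.5, 37.9]
finger_gap: 0.4
finger_force: 19.6
```

Fully down. Now I'll release, clear the arm away and verify.

Request:
{"op": "step_arm", "data": {
  "series": [0, 0, 15, 0, 1, 0, 0, 40, 0, 1, 0, 0, 50, 0, 1, 0, 0, 30, 0, 1, 0, -40, 0, 0, 1, 0, -40, 0, 0, 1, 0, -40, 0, 0, 1, 0, -40, 0, 0, 1, 0, -40, 0, 0, 1, 0, -40, 0, 0, 1, 0, -40, 0, 0, 1, 0, -40, 0, 0, 1, 0, 0, 0, 0, 1, 0, 0, 0, 0, 1]
}}

```text
clock: 72.85
eef_pos: [435.7, -75.3, 202.6]
eef_rot: [-3.141, 0.001, 0.162]
wrist_force: [-0.6, 0.8, 0.1]
finger_gap: 0.4
finger_force: 0.0
```

Run:
```python
from h import *
find(1)
p,dd,j=grab("top"); W=world(dd,j); l=yellow(p); l[:,220:]=0; l[230:]=0
l&=abs(W[...,2]-127)<8
for b,c,n in blobs(l,100):
    P=W[b]; print(n,np.median(P[:,2]),rayrect(b,127,j)); Q=P-P.mean(0); print("tilt",np.linalg.lstsq(Q[:,:2],Q[:,2],rcond=None)[0])
q,_,_=grab("scene"); a=cv2.resize(p[80:340,30:420],(480,320)); b=cv2.resize(q[180:350,110:280],(320,320)); cv2.imwrite("pics/fin.png",np.hstack([a,b]))
```

```text
1 [ 630.5 -154.3  159.3  153.4   11.4   30.2   48.    38.2]
1 [476.1 128.7   5.5 178.9  11.  114.   56.   29.4]
t 72.9 [435.8 -75.  202.6] [-3.141  0.     0.163]
1411 127.28965783427452 (array([586. , 216.6]), array([133. ,  67.3]), 9.4)
tilt [-0.00249358  0.0019076 ]
```

View pics/fin.png

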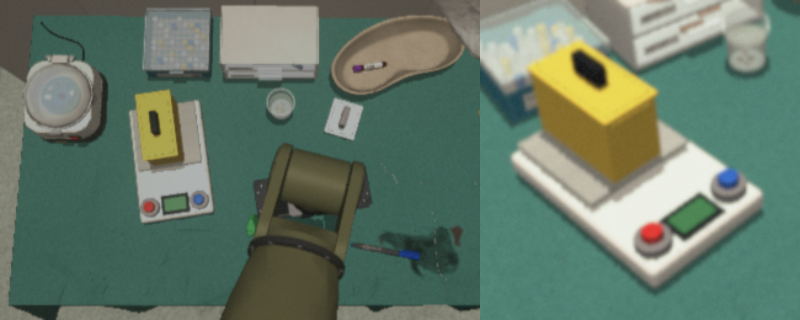

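The closed box sits on the scale at about (155,125), with the lid flat and seated. Both keys are up, and the cup, spare lid and green chip are untouched.

```bash
python3 -c "
from cell import manip; print(manip.sign_off())"
```

```text
the job is handed in; nothing more can be done
None
```

The job is done and handed in: I tared the empty box on the scale, put all six offcuts in, seated the yellow lid flat and pressed hold, leaving the closed box on the plate.

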